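# Seat a bearing cap in the dressing fixture and lock it with the winged cam knob

### The arm

A 6-joint arm with a two-finger parallel gripper is mounted at the origin on the work surface. World frame = base frame: x ahead of the robot, y to its left, z up, the work surface at z = 0. Lengths are in m, angles in degrees, forces in N, time in s.
With the tool pointing down it reaches from about 0.4 to 0.825 m from the base axis. Payload 7 kg.
Tool frame: the origin (TCP) lies between the finger pads; the fingertips stand 11 mm ahead of it and the grasp point (between the pads) lies 8 mm behind it; z points along the fingers, y is the direction in which the jaws open and shut (so a half turn about z gives the same grasp; the last joint's range is limited). The gripper opens to 88 mm and grips with 3 to 60 N. Pads are 19 mm wide; open, the fingers measure 130 mm over their backs; the gripper's body (78 mm by 193 mm) begins 47 mm behind the grasp point.
Start: joints at [80.506, 20.546, 0.682, 0, -70.136, -16.507], TCP at [0.296, 0.607, 0.238] pointing down, gripper open.
Joint ranges: [-176.03, 176.03], [-82.01, 121.73], [-58.28, 71.71], [-173.87, 95.51], [-174.79, -0.11], [-173.66, 173.66]. Speed limits (degrees/s): [136.94, 136.94, 172.46, 180, 180, 180].

### API

Orientations are given as [roll, pitch, yaw] about the fixed x, y, z axes, in that order (R = Rz(yaw) Ry(pitch) Rx(roll)).
In Python, from plant import r gives the robot as it stands.
- The arm moves only by the shell command python3 -m inch 'ROWS' [OPENING] [FORCE]. ROWS is JSON, a list of rows, each an object of numbers: "x", "y", "z": the shift along the tool's x, y, z as a fraction of full scale; "yaw": the turn about the tool's z as a fraction of full scale. In form: [{"x": .., "y": .., "z": .., "yaw": ..}, ...]. A call has 1 to 5 rows; each row shifts and turns the pose as measured when the row begins, along the tool's axes as they then stand; what a row does not reach is not made up. Full scale, the value 1, is 0.025 m for a shift and 4 degrees for a turn. A row lasts 1/12 s, in which the tool goes at most 41.7 mm and 7.16 degrees, less where a joint would pass 70% of its speed; a pose out of reach is approached as far as the arm can. A call with a number of a shift or a turn outside -1 to 1 is refused whole. A call with a gripper value outside its range is refused whole. OPENING is the opening, from -1 (shut) to 1 (fully open), set as the call begins (- or left out, the last holds). The fingers move at their own pace and stop on an object; FORCE is the grip in N (left out, the last holds). Time passes only in rows, so rows that do not move let the fingers close. It gives the time, the measured TCP pose, the force and the opening at its end, in the units of the state.
- r.get_state(): the state, without advancing time (a new reading comes with each control period).
- r.capture(name): name is "scene" or "top" or "wrist"; returns (picture, depth): 480x640x3 uint8, red, green, blue; 480x640 float32, m along the optical axis (not along the pixel's ray), 0 where there is no reading.
- r.camera_info(name): a dict with "mtx" (3x3 intrinsics, pixels), "pose" (4x4, takes a point from camera to world coordinates). Camera axes: x right, y down, z forward; pixel columns grow to the right and rows downward; lengths in m; the calibration is good to about 2 mm. The wrist camera is an equidistant fisheye: a pixel r from the principal point sees the ray r / f radians off the axis. A picture is of the moment at which its call begins: read the wrist's pose just before it. camera_info takes no time and is no camera call; for the wrist camera it gives the pose at the moment of the call.
- r.close_job(): hands the job in, once; it reports no verdict.
The state is a dict: "time_s": time; "joints": joint angles; "qd": joint speeds; "joint_torque": joint torques, N m; "tcp_pos": TCP position; "eef_rot": TCP orientation; "contact_force": force on the tool from outside, world axes, zero at the start; "moment": the same for the moment, N m; "gripper_width": finger opening in m.
Only numpy, scipy, OpenCV 4.12 (cv2) and the standard library are available. Lean on these libraries where they do the work, as an engineer would, in place of code of your own. Each camera call takes 0.05 s, during which the arm holds its last target. There are 200 camera calls.

### The job

Push the bearing cap along the fixture until its end is home against the end stop, then turn the winged cam knob clockwise until its cam pinches the cap firmly against the fence: a good firm hold of about 18 N, not over-tightened. Do not knock the thin guard panel beside the wings or the things lying around, and leave the knob clamped and let go.

Things in the scene. Friction and masses are not known exactly. Their poses are not given: they have to be found in the camera images.
- fixture: Fixed steel clamping fixture. Origin on the bench (z = 0) under the knob's axis; +x: the way the cap slides to the stop; +y: from knob to cap; z up. Plate 12 mm thick, x -110..70, y -60..84 mm. The cap lies in a channel between the knob's cam and a straight, stiffly sprung fence (120 mm along x, 16 mm high), its face set by hand, unmeasured, between y = 45.5 and 51 mm.
- cap_mid (a point): Centre of the loose steel bearing cap, a U-shaped block 70 mm long (its x, along the channel), 30 mm thick (y), 34 mm high, 0.25 to 0.5 kg, lying on its back: lower 14 mm solid, above it two 18 mm long feet at the ends. This point is half-way up (z = 29 mm). Starts 18 to 42 mm short of home; home is x = 0 in the fixture's frame, y then free between 25 and 36 mm.
- knob (a joint): Angle of the winged knob, rad; grows clockwise from above, 0 to 2.9, starts 0 to 0.5; at 0 the wings point along the fixture's y. Its cam, a 17 mm radius disc 14.5 to 28.5 mm above the bench, reaches 17 - 8*cos(angle) mm towards the cap, pinching it at 1.38 to 2.45 rad. Turns freely at 0.05 to 0.2 Nm; 18 N is about 0.42 Nm at 1.6 rad, 0.3 at 2.4, some 0.2 rad past first pinch. Stays where left.
- knob_grip (a point): Grip point of the winged knob, on its vertical axis, 78 mm above the bench. The wings are one upright flat bar through the axis, 9 mm thick, 76 mm from tip to tip, from 64 to 91 mm above the bench; they run along this point's y axis (which turns with the knob). Grip across the 9 mm.
- stop: Fixed steel end stop of the fixture, 12 mm long, 45 mm wide (across the channel), 14 mm high; origin at the centre of its underside, on the plate; the face the cap meets is at x = 35 mm in the fixture's frame.
- guard: Thin fixed aluminium guard panel standing on the fixture's plate, 150 mm long (along its x), 3 mm thick, its top 96 mm above the bench; origin at the centre of its lower edge. Its face is 46 mm from the knob's axis, 8 mm clear of the sweeping wing tips: fingers opened wide across it strike it.
- spray_can: Green spray can with white cap, 54 mm diameter, 150 mm tall, standing; origin at the centre of its base. Leave alone.
- wrench: Steel wrench lying on the bench, 170 mm long. Leave alone.
- piston: Bare aluminium piston standing on the bench, 76 mm diameter, 50 mm tall; origin at the centre of its base. Leave alone.
- cap: The same bearing cap: origin at the centre of its underside, axes as for its centre point.
Things that resemble listed ones, but are neither listed nor needed, are in the scene too. Of the things that look like the cap, the largest one is meant.

How it is judged:
By the outcome, as a careful person would: the job done as asked, in the order asked, and still so for the second after the job is handed in, with the robot touching nothing.
It also fails if it takes over 64 s, if anything falls off the work surface, if the arm or the gripper's body presses on something with over 40 N, if the wrist force passes 120 N, or if a joint passes its speed limit or range.

## Working session

There is one attempt and no reset: what is moved stays moved. The work goes in short steps, Python scripts to look and compute and a shell command to move; the robot and the scene stay as the last step left them, time stands still between calls to the robot, and variables do not carry over. Pictures are saved under pics/ and viewed, about 8 in all and at most 12, crops included, and the job is handed in when it is done.

```bash
mkdir -p pics; ls
python3 - <<'E'
from plant import r
import cv2,numpy as np
for n in ["scene","top"]:
    p,d=r.capture(n); np.savez(f"{n}.npz",p=p,d=d,**r.camera_info(n))
    cv2.imwrite(f"pics/{n}0.png",p[:,:,::-1]); print(n,r.camera_info(n))
print(r.get_state())
E
```

```text
pics
scene {'mtx': array([[566.19053529,   0.        , 317.5385517 ],
       [  0.        , 566.19053529, 230.73324459],
       [  0.        ,   0.        ,   1.        ]]), 'pose': array([[-0.14895215,  0.63625911, -0.75695944,  1.39869243],
       [ 0.98878237,  0.08726082, -0.12122284,  0.13890155],
       [-0.01107623, -0.76652455, -0.64211948,  0.74066793],
       [ 0.        ,  0.        ,  0.        ,  1.        ]])}
top {'mtx': array([[559.07839698,   0.        , 324.44747517],
       [  0.        , 559.07839698, 234.00028887],
       [  0.        ,   0.        ,   1.        ]]), 'pose': array([[-0.02903046, -0.99107795,  0.13008358,  0.54838065],
       [-0.99956558,  0.02944556,  0.00126832,  0.020837  ],
       [-0.00508739, -0.12999025, -0.99150222,  0.90389973],
       [ 0.        ,  0.        ,  0.        ,  1.        ]])}
{'time_s': 0.1, 'joints': array([ 8.05066768e+01,  2.05880293e+01,  6.37999155e-01, -1.79029560e-02,
       -7.01365896e+01, -1.65068580e+01]), 'qd': array([ 0.01437151, -0.1821968 ,  0.06435239, -0.03290193, -0.0635659 ,
        0.15496619]), 'joint_torque': array([-1.90926177e-03, -5.84163237e+01,  2.93749845e+01,  7.01553315e+00,
        1.01293274e-02, -4.93207472e-05]), 'tcp_pos': array([0.29573783, 0.60628085, 0.23670019]), 'eef_rot': array([ 1.79912168e+02, -8.47649508e-03, -2.60062705e+01]), 'contact_force': array([-0.56260739,  0.84823397,  0.35904087]), 'moment': array([ 0.03837551, -0.02063041,  0.02614326]), 'gripper_width': 0.0879200073358286}
```

View pics/top0.png

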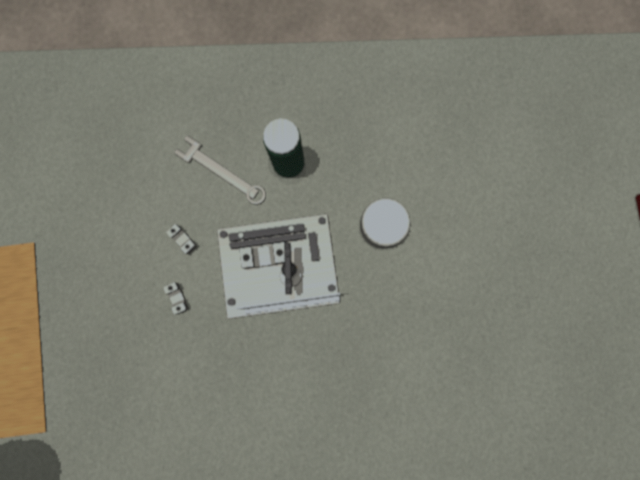

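View pics/scene0.png

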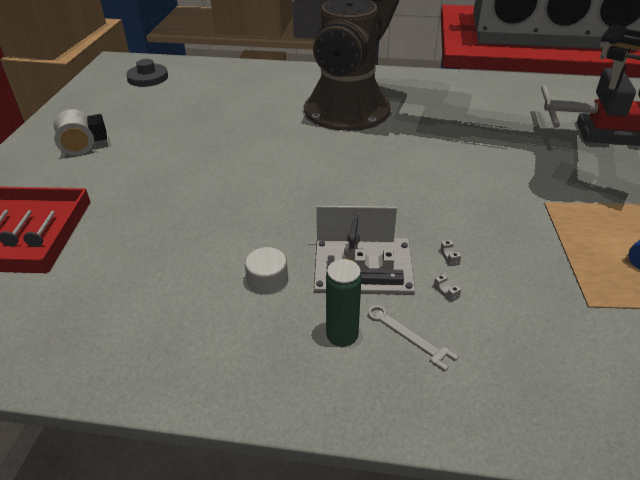

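The top view shows the fixture plate at about (219..338, 215..318), with the cap in its channel at (262,256), the knob at (289,268), the stop at (314,247), the fence at (267,237) and the guard along (290,302). Candidates for the cap are (262,256), (180,239) and (176,298). The first is the largest and sits in the channel, so I choose it. Next I measure from depth and check a close crop.

Run:
```python
import numpy as np,cv2
z=np.load("top.npz"); p,d,K,T=z["p"],z["d"],z["mtx"],z["pose"]
v,u=np.mgrid[0:480,0:640]
P=np.stack([(u-K[0,2])/K[0,0]*d,(v-K[1,2])/K[1,1]*d,d],-1)@T[:3,:3].T+T[:3,3]
roi=np.zeros(d.shape,bool); roi[205:325,210:350]=1; roi&=d>0
Z=P[...,2]
print("bench z",np.median(Z[330:400,200:350]))
def rect(lo,hi,name,m=roi):
    s=m&(Z>lo)&(Z<hi); q=(P[s][:,:2]*1000).astype(np.float32)
    if len(q)>4: print(name,len(q),cv2.minAreaRect(q),"zmed",np.median(Z[s]),"mean",q.mean(0))
rect(.006,.2,"plate+"); rect(.082,.093,"wing") ; rect(.093,.11,"guard")
m=roi.copy(); m[:,:]=0; m[240:275,236:292]=1
rect(.040,.052,"capfeet",m&roi)
m[:]=0; m[225:270,300:330]=1; rect(.021,.03,"stop",m)
m[:]=0; m[220:252,225:308]=1; rect(.024,.033,"fence",m)
print((Z[225:310:4,225:340:6]*1000).astype(int))
c=cv2.resize(p[200:325,205:350],None,fx=5,fy=5,interpolation=cv2.INTER_CUBIC); cv2.imwrite("pics/crop.png",c[:600,:,::-1])
```

```text
bench z 0.0007045516598621626
plate+ 10148 ((630.0357666015625, 87.43360900878906), (171.73678588867188, 206.00071716308594), 5.963242053985596) zmed 0.014020758749629603 mean [614.80927  97.60173]
wing 310 ((600.2542724609375, 80.98478698730469), (85.8914794921875, 146.92095947265625), 6.207737445831299) zmed 0.08960258419274941 mean [603.59235  77.07335]
guard 269 ((563.7880249023438, 73.91278839111328), (106.09962463378906, 119.51113891601562), 51.29616165161133) zmed 0.09629625871189407 mean [566.6452    77.331955]
capfeet 441 ((630.7179565429688, 118.83924865722656), (30.234243392944336, 69.25496673583984), 7.037503719329834) zmed 0.046487115936519774 mean [630.56134 120.31111]
stop 270 ((650.5239868164062, 47.63546371459961), (59.0520133972168, 24.82147216796875), 6.568876266479492) zmed 0.027104999304484567 mean [648.57605   43.811474]
fence 1115 ((656.2945556640625, 113.02787017822266), (37.40000534057617, 119.86014556884766), 6.241005897521973) zmed 0.02856255508902117 mean [661.21277  113.890526]
[[  3  -1   2   1   9  10  14  12  12  13  12  30  29  29  12  12  13  11
    
[... 1092 characters left out ...]
  11  15
   16   0]
 [ 14  13  12  14  14  13  14  11  13  12  91  80  27  14  14  11  12  14
   11  -2]
 [ 14  12  11  12  13  10  13  12  12  12  94  83  14  13  12  10  13  14
   19   2]
 [ 12  12  13  12  11  11  12  11  13  14  91  88  13  14  12  12  12  12
   16   0]
 [ 12  16  11  11  12  12  12  12  11  12  86  86  12  13  11  12  13  12
   12  94]
 [ 11  12  12  12  10   9  13  12  12  11  12  13  13  11  97  98  96  62
   15   1]
 [ 10  19  10  15  13  15   8  12  11  11  94  96  80  14  13  17  14  17
   16  13]
 [  0  18  10  12  14  98  99  92  27  16  15  15  12 903  10  14  10  10
    1   1]
 [  0  12  96  44  14  15  17  13  17  19  12  14  11   0   4   0   1  -1
    0   2]]
```

View pics/crop.png

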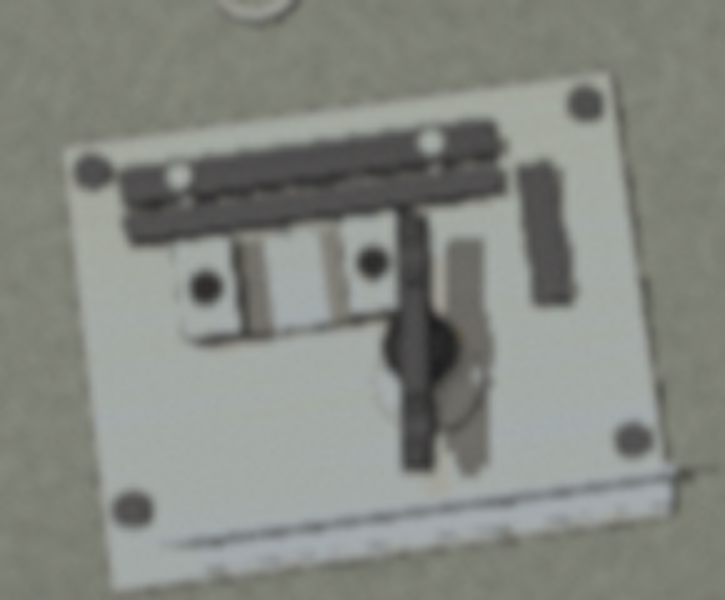

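The crop confirms the choice: the big U-shaped cap is in the channel, with feet at crop (205,288) and (372,262). The wings run from crop (413,210) to (418,470), about 0.12 rad clockwise of the fixture's y.

```bash
cat > g.py <<'E'
import numpy as np
def ray(z,u,v,h):
    K,T=z["mtx"],z["pose"]
    d=T[:3,:3]@np.array([(u-K[0,2])/K[0,0],(v-K[1,2])/K[1,1],1]); t=(h-T[2,3])/d[2]
    return T[:3,3]+t*d
E
python3 - <<'E'
import numpy as np,cv2
from g import ray
z=np.load("top.npz")
c=lambda a,b,h: ray(z,205+a/5-.4,200+b/5-.4,h)[:2]*1000
yaw=np.radians(-83.8); R=np.array([[np.cos(yaw),-np.sin(yaw)],[np.sin(yaw),np.cos(yaw)]])
t1=c(413,210,.091);t2=c(418,470,.091); k=(t1+t2)/2
pl=np.array([c(65,150,.012),c(612,72,.012),c(672,515,.012),c(112,590,.012)])
pc=pl.mean(0); k2=pc-R@np.array([-20,12])
e=pl[1]-pl[0]; e2=pl[2]-pl[3]
print("knob",k,"fromplate",k2,"winglen",np.linalg.norm(t1-t2),"wingyaw",np.degrees(np.arctan2(*(t1-t2)[::-1])),"plate",np.linalg.norm(e),np.linalg.norm(e2),np.degrees(np.arctan2(e[1],e[0])),np.degrees(np.arctan2(e2[1],e2[0])))
f=lambda w:R.T@(np.array(w)-k)
for n,q in dict(capdepth=(630.7,118.8),capL=c(180,292,.046),capR=c(397,258,.046),fence1=c(130,242,.028),fence2=c(503,190,.028),stopface=c(527,235,.026),stop2=c(537,303,.026),guardL=c(180,543,.096),guardR=c(690,475,.096),can=ray(z,289,166,.0)[:2]*1000,cantop=ray(z,282,136,.15)[:2]*1000).items(): print(n,np.round(q),np.round(f(q),1))
E
```

```text
knob [607.54813066  76.77091439] fromplate [607.13055845  76.99126717] winglen 75.76884868598658 wingyaw -0.07280288241752521 plate 178.2003539529249 178.50896021453732 -83.49007883298249 -84.09614167095509
capdepth [631. 119.] [-39.3  27.6]
capL [628. 152.] [-72.7  28. ]
capR [636.  85.] [-5.2 29.2]
fence1 [645. 170.] [-89.1  47.8]
fence2 [658.  53.] [29.6 48. ]
stopface [644.  45.] [35.2 33. ]
stop2 [623.  43.] [35.4 11.3]
guardL [551. 145.] [-74.1 -49.1]
guardR [566.  -2.] [ 73.5 -49.9]
can [782.  77.] [ 18.2 173.8]
cantop [787.  77.] [ 19.2 178. ]
```

The points agree with the given sizes: plate 178 mm, wings 76 mm, cap feet 30 x 69 mm, stop face at x = 35. This gives:

| Item | Position |
|---|---|
| Knob axis | (607.4, 76.9) mm in world, fixture yaw -83.8° |
| Cap | 39 mm short of home, y ≈ 28 in the fixture's frame |
| Fence face | y ≈ 48 in the fixture's frame |

First I turn the jaw axis along the fixture's x.

```bash
python3 -m inch '[{"yaw":-1},{"yaw":-1},{"yaw":-1},{"yaw":-1},{"yaw":-1}]' 1 20; python3 -m inch '[{"yaw":-1},{"yaw":-1},{"yaw":-1},{"yaw":0}]'
```

```text
validation failed for argument at $[0]...
validation failed for argument at $[0]...
```

```bash
python3 -m inch '[{"x":0,"y":0,"z":0,"yaw":-1},{"x":0,"y":0,"z":0,"yaw":-1},{"x":0,"y":0,"z":0,"yaw":-1},{"x":0,"y":0,"z":0,"yaw":-1},{"x":0,"y":0,"z":0,"yaw":-1}]' 1 20; python3 -m inch '[{"x":0,"y":0,"z":0,"yaw":-1},{"x":0,"y":0,"z":0,"yaw":-1},{"x":0,"y":0,"z":0,"yaw":-1},{"x":0,"y":0,"z":0,"yaw":0}]'
```

```text
time_s: 0.52
tcp_pos: [0.2952, 0.605, 0.2338]
eef_rot: [179.6, 0.1, -5.3]
contact_force: [0.1, 0.5, 0.2]
gripper_width: 0.0875
time_s: 0.85
tcp_pos: [0.2947, 0.604, 0.2315]
eef_rot: [179.5, 0.3, 7.5]
contact_force: [-0.3, 0.4, 0.1]
gripper_width: 0.0873
```

```bash
python3 -m inch '[{"x":0.66,"y":0.96,"z":-0.03,"yaw":0.3},{"x":0.66,"y":0.96,"z":-0.03,"yaw":0},{"x":0.66,"y":0.96,"z":-0.03,"yaw":0},{"x":0.66,"y":0.96,"z":-0.03,"yaw":0},{"x":0.66,"y":0.96,"z":-0.03,"yaw":0}]'; python3 -m inch '[{"x":0.66,"y":0.96,"z":-0.03,"yaw":0},{"x":0.66,"y":0.96,"z":-0.03,"yaw":0},{"x":0.66,"y":0.96,"z":-0.03,"yaw":0},{"x":0.66,"y":0.96,"z":-0.03,"yaw":0},{"x":0.66,"y":0.96,"z":-0.03,"yaw":0}]'
```

```text
time_s: 1.27
tcp_pos: [0.3886, 0.4935, 0.2325]
eef_rot: [179.2, 0.4, 6.0]
contact_force: [0.1, -1.2, -0.7]
gripper_width: 0.0879
time_s: 1.68
tcp_pos: [0.4856, 0.3758, 0.2364]
eef_rot: [179.1, 0.5, 5.2]
contact_force: [0.2, -0.2, -0.5]
gripper_width: 0.0871
```

```bash
python3 -m inch '[{"x":0.67,"y":0.92,"z":0.2,"yaw":-0.25},{"x":0.67,"y":0.92,"z":0.5,"yaw":0},{"x":0.67,"y":0.92,"z":0.8,"yaw":0},{"x":0.67,"y":0.92,"z":0.8,"yaw":0},{"x":0.67,"y":0.92,"z":0.8,"yaw":0}]'; python3 -m inch '[{"x":0.67,"y":0.92,"z":0.6,"yaw":0},{"x":0.6,"y":0.7,"z":0.3,"yaw":0},{"x":0,"y":0,"z":0,"yaw":0}]'
```

```text
time_s: 2.1
tcp_pos: [0.5862, 0.2643, 0.1631]
eef_rot: [179.5, 0.0, 5.6]
contact_force: [0.5, 0.7, 0.6]
gripper_width: 0.0872
time_s: 2.35
tcp_pos: [0.6229, 0.2193, 0.1337]
eef_rot: [179.3, 0.5, 4.9]
contact_force: [-0.2, 0.3, 0.3]
gripper_width: 0.0878
```

```bash
cat >> g.py <<'E'
K0=np.array([607.4,76.9]); YAW=-83.8
def fx(p,k=K0,yaw=YAW):
    a=np.radians(yaw); R=np.array([[np.cos(a),-np.sin(a)],[np.sin(a),np.cos(a)]])
    return R.T@(np.array(p)[:2]*1000-k)
E
python3 - <<'E'
from plant import r; from g import *
s=r.get_state(); print(s["time_s"],fx(s["tcp_pos"]),s["tcp_pos"],s["eef_rot"])
E
```

```text
2.35 [-139.87438489   30.78848933] [0.62290206 0.21928139 0.13371837] [179.25149122   0.46801172   4.87487599]
```

```bash
python3 -m inch '[{"x":-0.05,"y":-0.5,"z":0,"yaw":-0.33},{"x":0,"y":0,"z":0.9,"yaw":0},{"x":0,"y":0,"z":0.9,"yaw":0},{"x":0,"y":0,"z":0.9,"yaw":0},{"x":0,"y":0,"z":0.75,"yaw":0}]'; python3 -m inch '[{"x":0,"y":0,"z":0,"yaw":0}]'
python3 - <<'E'
from plant import r; from g import *; import cv2
s=r.get_state(); print(s["time_s"],fx(s["tcp_pos"]),s["tcp_pos"],s["eef_rot"],s["contact_force"])
p,d=r.capture("wrist"); cv2.imwrite("pics/w1.png",p[:,:,::-1])
E
```

```text
time_s: 2.77
tcp_pos: [0.6229, 0.2335, 0.0487]
eef_rot: [179.5, 0.1, 5.7]
contact_force: [0.2, 0.4, -0.8]
gripper_width: 0.0878
time_s: 2.85
tcp_pos: [0.6204, 0.2334, 0.045]
eef_rot: [179.3, 0.4, 5.7]
contact_force: [-0.8, -0.8, -0.7]
gripper_width: 0.0875
2.85 [-154.17498559   29.80010464] [0.620375   0.2333916  0.04498232] [179.33049819   0.3595716    5.67232865] [-0.83266843 -0.80476006 -0.68507969]
```

View pics/w1.png

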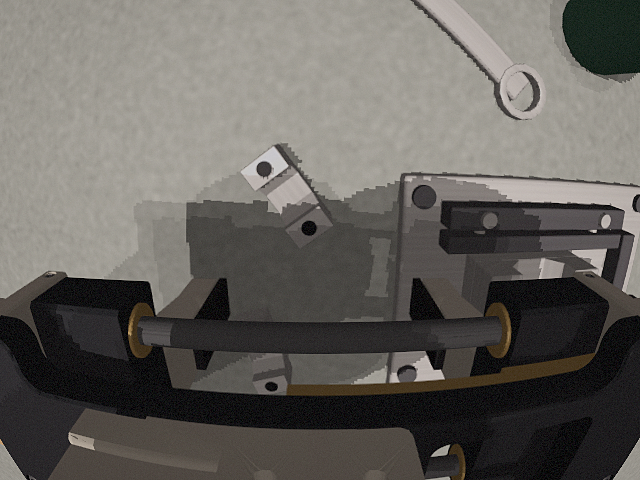

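The wrist view shows the fingers clear of the look-alikes at (285,195) and (272,385), and of the fixture on the right (left edge at column 400). Now I push along tool +y.

```bash
python3 -m inch '[{"x":0,"y":0.4,"z":0.08,"yaw":-0.1},{"x":0,"y":0.25,"z":0.03,"yaw":0},{"x":0,"y":0.25,"z":0,"yaw":0},{"x":0,"y":0.25,"z":0,"yaw":0}]';  python3 -m inch '[{"x":0,"y":0.25,"z":-0.02,"yaw":0},{"x":0,"y":0.25,"z":-0.02,"yaw":0}]'
python3 - <<'E'
from plant import r; from g import *; import cv2
s=r.get_state(); print(s["time_s"],fx(s["tcp_pos"]),s["tcp_pos"],s["eef_rot"],s["contact_force"])
E
```

```text
time_s: 3.23
tcp_pos: [0.626, 0.2076, 0.049]
eef_rot: [179.5, -0.1, 6.3]
contact_force: [-0.1, 0.7, -1.4]
gripper_width: 0.0877
time_s: 3.4
tcp_pos: [0.6284, 0.1944, 0.052]
eef_rot: [179.6, -0.2, 6.3]
contact_force: [-0.1, 2.0, -0.0]
gripper_width: 0.0877
3.4 [-114.57410516   33.55346742] [0.62838328 0.19442771 0.05204121] [179.60384712  -0.22979084   6.31067328] [-0.06584408  2.04123089 -0.02260717]
```

```bash
python3 -m inch '[{"x":-0.1,"y":-0.06,"z":0.2,"yaw":0},{"x":0,"y":0,"z":0.15,"yaw":0},{"x":0,"y":0.15,"z":0,"yaw":0},{"x":0,"y":0.15,"z":0,"yaw":0}]'
python3 - <<'E'
from plant import r; from g import *; import cv2
s=r.get_state(); print(s["time_s"],fx(s["tcp_pos"]),s["tcp_pos"],s["eef_rot"],s["contact_force"])
E
```

```text
time_s: 3.73
tcp_pos: [0.6274, 0.1865, 0.0443]
eef_rot: [179.7, -0.4, 6.2]
contact_force: [0.1, 3.1, 1.7]
gripper_width: 0.0875
3.7333 [-106.76200981   31.7335981 ] [0.62741776 0.18646476 0.04430533] [179.67265809  -0.38313011   6.20386126] [0.07719505 3.09346433 1.73426631]
```

Remaining: about 6.8 mm. I go on in small steps and watch the force.

```bash
for i in 1; do python3 -m inch '[{"x":0,"y":0.1,"z":0,"yaw":0},{"x":0,"y":0.08,"z":0,"yaw":0}]'; python3 -m inch '[{"x":0,"y":0.06,"z":0,"yaw":0}]'; python3 -m inch '[{"x":0,"y":0.05,"z":0,"yaw":0}]'; done
python3 - <<'E'
from plant import r; from g import *; import cv2
s=r.get_state(); print(s["time_s"],fx(s["tcp_pos"]),s["tcp_pos"],s["eef_rot"],s["contact_force"])
E
```

```text
time_s: 3.9
tcp_pos: [0.6282, 0.1818, 0.0443]
eef_rot: [179.7, -0.4, 6.2]
contact_force: [-0.5, 1.6, 0.5]
gripper_width: 0.0874
time_s: 3.98
tcp_pos: [0.6284, 0.1803, 0.0443]
eef_rot: [179.7, -0.4, 6.2]
contact_force: [-0.9, 1.2, 0.1]
gripper_width: 0.0876
time_s: 4.07
tcp_pos: [0.6286, 0.179, 0.0443]
eef_rot: [179.7, -0.4, 6.2]
contact_force: [-0.4, 0.9, 0.2]
gripper_width: 0.0875
4.0667 [-99.18102678  32.07925927] [0.62858014 0.17896545 0.04429652] [179.69361917  -0.40744438   6.23217727] [-0.41826084  0.90665975  0.21511345]
```

```bash
python3 -m inch '[{"x":0,"y":0.06,"z":0,"yaw":0}]';  python3 -m inch '[{"x":0,"y":0.06,"z":0,"yaw":0}]'; python3 -m inch '[{"x":0,"y":0.06,"z":0,"yaw":0}]'
```

```text
time_s: 4.15
tcp_pos: [0.6288, 0.1774, 0.0443]
eef_rot: [179.7, -0.4, 6.2]
contact_force: [0.3, 1.8, 0.2]
gripper_width: 0.0877
time_s: 4.23
tcp_pos: [0.629, 0.1759, 0.0443]
eef_rot: [179.7, -0.4, 6.2]
contact_force: [-0.5, 1.5, 0.2]
gripper_width: 0.0879
time_s: 4.32
tcp_pos: [0.6294, 0.1753, 0.0444]
eef_rot: [179.8, -0.5, 6.2]
contact_force: [-3.4, 11.3, 0.8]
gripper_width: 0.0874
```

The force jumped to 11 N, so the cap is against something stiff, presumably the stop. I back off, rise and look.

```bash
python3 -m inch '[{"x":0,"y":-0.5,"z":0,"yaw":0},{"x":0,"y":-0.1,"z":-0.9,"yaw":0},{"x":0,"y":0,"z":-0.95,"yaw":0},{"x":0,"y":0,"z":-0.95,"yaw":0},{"x":0,"y":0,"z":-0.95,"yaw":0}]';  python3 -m inch '[{"x":-0.1,"y":0,"z":-0.6,"yaw":0.4},{"x":0,"y":0,"z":0,"yaw":0.4}]'
python3 - <<'E'
from plant import r; from g import *; import cv2
s=r.get_state(); print(s["time_s"],fx(s["tcp_pos"]),s["tcp_pos"],s["eef_rot"],s["contact_force"])
p,d=r.capture("top"); np.savez("top2.npz",p=p,d=d,**r.camera_info("top"))
a=p[200:325,205:350]; b=r.capture("scene")[0][200:300,300:430]
cv2.imwrite("pics/t2.png",np.hstack([cv2.resize(a,(464,400),interpolation=cv2.INTER_CUBIC),cv2.resize(b,(336,400))])[:,:,::-1])
E
```

```text
time_s: 4.73
tcp_pos: [0.6224, 0.1897, 0.1337]
eef_rot: [179.3, 0.4, 6.1]
contact_force: [1.0, 0.9, 0.3]
gripper_width: 0.0878
time_s: 4.9
tcp_pos: [0.6218, 0.1911, 0.1548]
eef_rot: [179.4, -0.0, 3.0]
contact_force: [0.6, 0.4, 0.4]
gripper_width: 0.0875
4.9 [-111.97605846   26.65411055] [0.62180487 0.19109973 0.15480097] [ 1.79387025e+02 -2.00042080e-02  2.97084059e+00] [0.63285814 0.40260786 0.41575847]
```

View pics/t2.png

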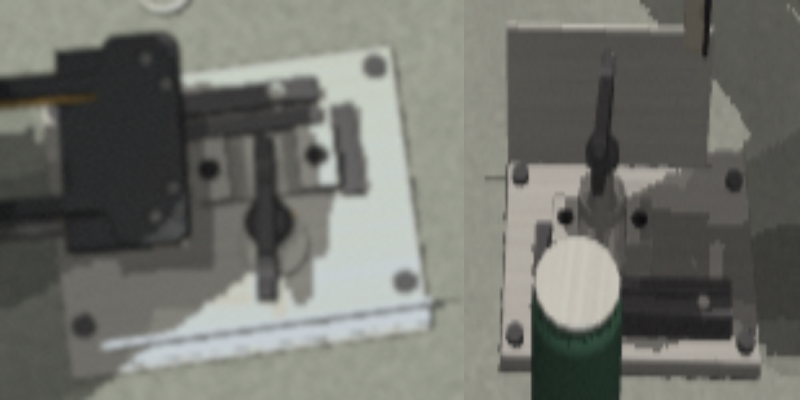

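The left half shows the cap's right foot (hole at (316,155)) meeting the stop at (345,150). The knob is unmoved. I check this numerically.

Run:
```python
from g import *
z=np.load("top2.npz")
for a,b,h in [(208,170,.046),(316,155,.046),(337,170,.046),(340,192,.026),(334,110,.026)]: print(fx(ray(z,205+a/3.2-.35,200+b/3.2-.35,h)))
v,u=np.mgrid[0:480,0:640];d=z["d"];K,T=z["mtx"],z["pose"]
P=np.stack([(u-K[0,2])/K[0,0]*d,(v-K[1,2])/K[1,1]*d,d],-1)@T[:3,:3].T+T[:3,3]
m=np.zeros(d.shape,bool);m[238:265,290:330]=1;m&=(abs(P[...,2]-.046)<.006)&(d>0)
F=np.array([fx(q) for q in P[m]]);print(len(F),np.percentile(F,[1,5,50,95,99],axis=0))
F=None
```

```text
[-27.24425452  29.98330765]
[25.26185875 30.03649033]
[34.32300574 21.44903724]
[33.98391537 12.48347157]
[36.48188292 53.21701176]
230 [[16.54533552 14.38245314]
 [17.10298451 15.521025  ]
 [25.61429853 29.1156038 ]
 [33.53651539 42.38803862]
 [34.15563427 43.78584941]]
```

The cap's end is at x ≈ 34.5 ± 1 mm (face at 35), so it is home. On to above the knob.

```bash
python3 -m inch '[{"x":-0.15,"y":0.95,"z":0,"yaw":0.4},{"x":-0.15,"y":0.95,"z":0,"yaw":0.3},{"x":-0.15,"y":0.95,"z":0,"yaw":0},{"x":-0.15,"y":0.9,"z":0,"yaw":0},{"x":-0.1,"y":0.5,"z":0,"yaw":0}]';  python3 -m inch '[{"x":0,"y":0,"z":0,"yaw":0}]'
```

```text
time_s: 5.42
tcp_pos: [0.6027, 0.0835, 0.1486]
eef_rot: [179.1, 0.5, 0.6]
contact_force: [-0.5, 0.3, 0.6]
gripper_width: 0.0878
time_s: 5.5
tcp_pos: [0.6016, 0.0813, 0.1478]
eef_rot: [179.1, 0.6, 0.6]
contact_force: [0.1, -0.1, -0.4]
gripper_width: 0.0875
```

```bash
python3 -m inch '[{"x":0.25,"y":0.18,"z":0,"yaw":0.15},{"x":0.02,"y":0.02,"z":0.8,"yaw":0},{"x":0.02,"y":0.02,"z":0.8,"yaw":0},{"x":0.02,"y":0.02,"z":0.7,"yaw":0},{"x":0.02,"y":0,"z":0.4,"yaw":0}]';  python3 -m inch '[{"x":0,"y":0,"z":0.05,"yaw":0}]'
```

```text
time_s: 5.92
tcp_pos: [0.6136, 0.0758, 0.0796]
eef_rot: [179.1, 0.3, -0.0]
contact_force: [-0.6, 0.2, 0.0]
gripper_width: 0.0876
time_s: 6.0
tcp_pos: [0.613, 0.0759, 0.0759]
eef_rot: [179.0, 0.5, -0.0]
contact_force: [-0.2, 0.2, -0.7]
gripper_width: 0.0879
```

```bash
python3 -m inch '[{"x":-0.22,"y":-0.04,"z":0.18,"yaw":0},{"x":0,"y":0,"z":0,"yaw":0},{"x":0,"y":0,"z":0,"yaw":0}]'; python3 -m inch '[{"x":0,"y":0,"z":0,"yaw":0},{"x":0,"y":0,"z":0,"yaw":0},{"x":0,"y":0,"z":0,"yaw":0},{"x":0,"y":0,"z":0,"yaw":0},{"x":0,"y":0,"z":0,"yaw":0}]' -1 50;python3 -m inch '[{"x":0,"y":0,"z":0,"yaw":0},{"x":0,"y":0,"z":0,"yaw":0},{"x":0,"y":0,"z":0,"yaw":0},{"x":0,"y":0,"z":0,"yaw":0},{"x":0,"y":0,"z":0,"yaw":0}]'; python3 -c "
from plant import r; print(r.get_state())"
```

```text
time_s: 6.25
tcp_pos: [0.6078, 0.0779, 0.0707]
eef_rot: [179.0, 0.6, 0.0]
contact_force: [1.0, -1.1, 0.7]
gripper_width: 0.088
time_s: 6.67
tcp_pos: [0.6094, 0.079, 0.0741]
eef_rot: [179.1, 0.3, 0.1]
contact_force: [-0.7, 0.6, 0.2]
gripper_width: 0.0602
time_s: 7.08
tcp_pos: [0.6097, 0.0789, 0.0748]
eef_rot: [179.1, 0.2, 0.1]
contact_force: [0.5, 0.1, 0.3]
gripper_width: 0.0266
{'time_s': 7.0833, 'joints': array([ 25.99410612,  23.56128052, -18.53485386,   0.93521666,
       -48.52243598,  63.48242014]), 'qd': array([-0.06596508,  0.03194862,  0.00068729,  0.01014184, -0.01728007,
        0.0589344 ]), 'joint_torque': array([ 1.17824260e-03, -5.62341177e+01,  2.32732648e+01,  5.49327493e+00,
        5.02366642e-02, -1.16367119e-03]), 'tcp_pos': array([0.60971657, 0.07894953, 0.07479038]), 'eef_rot': array([1.79101193e+02, 2.47025626e-01, 9.77976610e-02]), 'contact_force': array([0.46061435, 0.0622077 , 0.33600945]), 'moment': array([-0.01237541, -0.05097308, -0.03077787]), 'gripper_width': 0.026625989086011152}
```

```bash
python3 -m inch '[{"x":-0.09,"y":0.08,"z":0.16,"yaw":0},{"x":0,"y":0,"z":0,"yaw":0},{"x":0,"y":0,"z":0,"yaw":0},{"x":0,"y":0,"z":0,"yaw":0},{"x":0,"y":0,"z":0,"yaw":0}]'; python3 -c "
from plant import r; print(r.get_state())"
```

```text
time_s: 7.5
tcp_pos: [0.6075, 0.0781, 0.0705]
eef_rot: [179.2, 0.2, 0.1]
contact_force: [-0.7, 1.2, 1.4]
gripper_width: 0.0114
{'time_s': 7.5, 'joints': array([ 25.96840222,  23.62667337, -19.10974052,   0.85764976,
       -47.7617152 ,  63.56301163]), 'qd': array([ 0.01505578, -0.06039695, -0.10724905,  0.02456295,  0.027186  ,
        0.03972022]), 'joint_torque': array([-4.64368472e-01, -5.52485275e+01,  2.24761373e+01,  5.49974710e+00,
       -1.60072802e-02,  1.28500094e-02]), 'tcp_pos': array([0.6075484 , 0.07806643, 0.07046421]), 'eef_rot': array([1.79212757e+02, 1.68426845e-01, 1.09548246e-01]), 'contact_force': array([-0.66800071,  1.19155287,  1.35295441]), 'moment': array([0.37852989, 0.10610429, 0.00133091]), 'gripper_width': 0.011424123265933242}
```

```bash
python3 -m inch '[{"x":0,"y":0,"z":0,"yaw":0},{"x":0,"y":0,"z":0,"yaw":0},{"x":0,"y":0,"z":0,"yaw":0}]'; python3 -c "
from plant import r; s=r.get_state(); print(s['contact_force'],s['moment'])"; python3 -m inch '[{"x":0,"y":0,"z":0,"yaw":0.5},{"x":0,"y":0,"z":0,"yaw":0.8},{"x":0,"y":0,"z":0,"yaw":0.8}]'; python3 -c "
from plant import r; s=r.get_state(); print(s['contact_force'],s['moment'])"
```

```text
time_s: 7.75
tcp_pos: [0.6075, 0.078, 0.0704]
eef_rot: [179.2, 0.2, 0.1]
contact_force: [-1.0, 1.6, 1.6]
gripper_width: 0.0116
[-0.97897528  1.60527663  1.61022894] [ 0.43404256  0.15040058 -0.04336384]
time_s: 8.0
tcp_pos: [0.6076, 0.078, 0.0705]
eef_rot: [179.2, 0.0, -8.4]
contact_force: [-0.9, 1.2, 2.2]
gripper_width: 0.0113
[-0.92587958  1.19753345  2.15154871] [0.36095048 0.08213705 0.1450659 ]
```

```bash
cat > st.py <<'E'
from plant import r; import numpy as np
s=r.get_state(); w=s["eef_rot"][2]; print("knob~%.3f"%np.radians(6.2-w),"t",s["time_s"],"F",s["contact_force"].round(1),"M",s["moment"].round(3),s["tcp_pos"].round(4),"w",s["gripper_width"].round(4))
E
python3 -m inch '[{"x":0,"y":0,"z":0,"yaw":1},{"x":0,"y":0,"z":0,"yaw":1},{"x":0,"y":0,"z":0,"yaw":1},{"x":0,"y":0,"z":0,"yaw":1},{"x":0,"y":0,"z":0,"yaw":1}]' >/dev/null; python3 st.py;python3 -m inch '[{"x":0,"y":0,"z":0,"yaw":1},{"x":0,"y":0,"z":0,"yaw":1},{"x":0,"y":0,"z":0,"yaw":1},{"x":0,"y":0,"z":0,"yaw":1},{"x":0,"y":0,"z":0,"yaw":1}]' >/dev/null; python3 st.py
```

```text
Traceback (most recent call last):
  File "st.py", line 2, in <module>
    s=r.get_state(); w=s["eef_rot"][2]; print("knob~%.3f"%np.radians(6.2-w),"t",s["time_s"],"F",s["contact_force"].round(1),"M",s["moment"].round(3),s["tcp_pos"].round(4),"w",s["gripper_width"].round(4))
                                                                                                                                                                               ^^^^^^^^^^^^^^^^^^^^^^^^
AttributeError: 'float' object has no attribute 'round'
Traceback (most recent call last):
  File "st.py", line 2, in <module>
    s=r.get_state(); w=s["eef_rot"][2]; print("knob~%.3f"%np.radians(6.2-w),"t",s["time_s"],"F",s["contact_force"].round(1),"M",s["moment"].round(3),s["tcp_pos"].round(4),"w",s["gripper_width"].round(4))
                                                                                                                                                                               ^^^^^^^^^^^^^^^^^^^^^^^^
AttributeError: 'float' object has no attribute 'round'
```

```bash
sed -i 's/s\["gripper_width"\].round(4)/s["gripper_width"]/' st.py; python3 st.py
```

```text
knob~0.986 t 8.8333 F [-1.   0.6  1.1] M [0.444 0.128 0.14 ] [0.6075 0.0779 0.0705] w 0.011580460361539844
```

```bash
python3 -m inch '[{"x":0,"y":0,"z":0,"yaw":1},{"x":0,"y":0,"z":0,"yaw":1},{"x":0,"y":0,"z":0,"yaw":1},{"x":0,"y":0,"z":0,"yaw":1},{"x":0,"y":0,"z":0,"yaw":0.5}]' >/dev/null; python3 st.py;python3 -m inch '[{"x":0,"y":0,"z":0,"yaw":0.5},{"x":0,"y":0,"z":0,"yaw":0.5}]' >/dev/null; python3 st.py;python3 -m inch '[{"x":0,"y":0,"z":0,"yaw":0.5},{"x":0,"y":0,"z":0,"yaw":0.5}]' >/dev/null; python3 st.py; python3 -m inch '[{"x":0,"y":0,"z":0,"yaw":0.5},{"x":0,"y":0,"z":0,"yaw":0.5}]' >/dev/null; python3 st.py
```

```text
knob~1.317 t 9.25 F [-0.1  0.8  1.4] M [0.512 0.138 0.19 ] [0.6075 0.0779 0.0705] w 0.011539200398260408
knob~1.390 t 9.4167 F [-1.6  1.4  1.1] M [0.526 0.139 0.18 ] [0.6074 0.0779 0.0705] w 0.011927663146439747
knob~1.463 t 9.5833 F [-0.   1.3  1.5] M [0.52  0.097 0.192] [0.6074 0.0779 0.0705] w 0.011422527967114153
knob~1.536 t 9.75 F [-0.2  0.6  1.5] M [0.497 0.117 0.137] [0.6074 0.0779 0.0705] w 0.011453826707072637
```

```bash
for i in 1 2; do :; done; python3 -m inch '[{"x":0,"y":0,"z":0,"yaw":0.5}]' >/dev/null; python3 st.py;python3 -m inch '[{"x":0,"y":0,"z":0,"yaw":0.5}]' >/dev/null; python3 st.py;python3 -m inch '[{"x":0,"y":0,"z":0,"yaw":0.5}]' >/dev/null; python3 st.py; python3 -m inch '[{"x":0,"y":0,"z":0,"yaw":0.5}]' >/dev/null; python3 st.py; python3 -m inch '[{"x":0,"y":0,"z":0,"yaw":0.5}]' >/dev/null; python3 st.py
```

```text
knob~1.572 t 9.8333 F [-0.4  0.5  1.3] M [0.561 0.129 0.167] [0.6074 0.0779 0.0705] w 0.011855536653560695
knob~1.608 t 9.9167 F [0.4 1.  1. ] M [0.487 0.108 0.191] [0.6074 0.0779 0.0705] w 0.011721871886402137
knob~1.645 t 10.0 F [0.4 1.  1.2] M [0.556 0.156 0.186] [0.6074 0.0779 0.0705] w 0.011432321707908902
knob~1.681 t 10.0833 F [-0.6  0.8  1.7] M [0.537 0.136 0.184] [0.6074 0.0779 0.0705] w 0.01134949535362668
knob~1.717 t 10.1667 F [-0.8  0.5  0.8] M [0.461 0.078 0.154] [0.6074 0.0779 0.0705] w 0.011669035140078492
```

```bash
python3 -m inch '[{"x":0,"y":0,"z":0,"yaw":0.5}]' >/dev/null; python3 st.py;python3 -m inch '[{"x":0,"y":0,"z":0,"yaw":0.5}]' >/dev/null; python3 st.py;python3 -m inch '[{"x":0,"y":0,"z":0,"yaw":0.5}]' >/dev/null; python3 st.py; python3 -m inch '[{"x":0,"y":0,"z":0,"yaw":0.5}]' >/dev/null; python3 st.py
```

```text
knob~1.754 t 10.25 F [-1.5  0.9  1.5] M [0.496 0.118 0.209] [0.6074 0.0779 0.0705] w 0.011841072508327558
knob~1.790 t 10.3333 F [-0.6  1.1  1.3] M [0.518 0.134 0.209] [0.6073 0.0779 0.0705] w 0.011828643118742528
knob~1.826 t 10.4167 F [-0.3  1.   1.3] M [0.55  0.187 0.219] [0.6074 0.0779 0.0705] w 0.011700277353271235
knob~1.863 t 10.5 F [-0.8  1.5  1.5] M [0.502 0.175 0.27 ] [0.6073 0.0779 0.0705] w 0.011636213467961742
```

```bash
python3 -m inch '[{"x":0,"y":0,"z":0,"yaw":0.4}]' >/dev/null; python3 st.py;python3 -m inch '[{"x":0,"y":0,"z":0,"yaw":0.4}]' >/dev/null; python3 st.py;python3 -m inch '[{"x":0,"y":0,"z":0,"yaw":0.3}]' >/dev/null; python3 st.py
```

```text
knob~1.892 t 10.5833 F [-1.1  1.4  1.2] M [0.564 0.105 0.304] [0.6073 0.0779 0.0705] w 0.011521679312610023
knob~1.921 t 10.6667 F [0.7 0.8 1.6] M [0.566 0.09  0.347] [0.6073 0.0779 0.0705] w 0.011700180096736394
knob~1.943 t 10.75 F [-1.1  1.2  1.5] M [0.539 0.082 0.351] [0.6073 0.0779 0.0705] w 0.011818052318449488
```

```bash
python3 -m inch '[{"x":0,"y":0,"z":0,"yaw":0.4}]' >/dev/null; python3 st.py; python3 -m inch '[{"x":0,"y":0,"z":0,"yaw":0}]' >/dev/null; python3 st.py
```

```text
knob~1.971 t 10.8333 F [-0.9  1.2  1.1] M [0.542 0.143 0.348] [0.6072 0.0779 0.0705] w 0.011714140360814092
knob~1.972 t 10.9167 F [-1.1  1.5  0.7] M [0.485 0.07  0.317] [0.6072 0.0779 0.0705] w 0.011551566523451446
```

```bash
python3 -m inch '[{"x":0,"y":0,"z":0,"yaw":0.2}]' >/dev/null; python3 st.py; python3 -m inch '[{"x":0,"y":0,"z":0,"yaw":0.2}]' >/dev/null; python3 st.py;  python3 -m inch '[{"x":0,"y":0,"z":0,"yaw":0}]' >/dev/null; python3 st.py
```

```text
knob~1.985 t 11.0 F [-0.4  1.7  1.8] M [0.557 0.134 0.459] [0.6072 0.0779 0.0705] w 0.011655425963744215
knob~2.000 t 11.0833 F [-0.   0.9  0.4] M [0.505 0.108 0.419] [0.6072 0.0779 0.0705] w 0.01168261187145289
knob~2.000 t 11.1667 F [-0.9  0.3  1.3] M [0.452 0.128 0.353] [0.6072 0.0779 0.0705] w 0.011299405689215797
```

Moving torque is ≈ 0.42 Nm at 2.0 rad, 0.2 rad past the first pinch (≈1.80), which matches the target. I release with a small opening to stay clear of the guard, then rise straight up.

```bash
python3 -m inch '[{"x":0,"y":0,"z":0,"yaw":0},{"x":0,"y":0,"z":0,"yaw":0},{"x":0,"y":0,"z":0,"yaw":0}]' -0.45; python3 st.py; python3 -m inch '[{"x":0,"y":0,"z":-0.4,"yaw":0},{"x":0,"y":0,"z":-0.8,"yaw":0},{"x":0,"y":0,"z":-0.9,"yaw":0},{"x":0,"y":0,"z":-0.9,"yaw":0},{"x":0,"y":0,"z":-0.9,"yaw":0}]'
```

```text
time_s: 11.42
tcp_pos: [0.6069, 0.0774, 0.0702]
eef_rot: [-179.9, -1.0, -108.4]
contact_force: [-1.0, -0.6, 0.2]
gripper_width: 0.0232
knob~2.001 t 11.4167 F [-1.  -0.6  0.2] M [ 0.143 -0.1   -0.02 ] [0.6069 0.0774 0.0702] w 0.02315393092252455
time_s: 11.83
tcp_pos: [0.6035, 0.0772, 0.1669]
eef_rot: [179.5, -1.5, -108.5]
contact_force: [0.9, -0.4, -0.2]
gripper_width: 0.0244
```

```bash
python3 -m inch '[{"x":0,"y":0,"z":-0.9,"yaw":0},{"x":-0.9,"y":0.3,"z":-0.5,"yaw":0},{"x":-0.9,"y":0.3,"z":0,"yaw":0},{"x":-0.9,"y":0.3,"z":0,"yaw":0},{"x":-0.9,"y":0.3,"z":0,"yaw":0}]'; python3 -m inch '[{"x":-0.9,"y":0.3,"z":0,"yaw":0},{"x":-0.9,"y":0.3,"z":0,"yaw":0},{"x":-0.9,"y":0.3,"z":0,"yaw":0},{"x":-0.9,"y":0.3,"z":0,"yaw":0},{"x":0,"y":0,"z":0,"yaw":0}]'
python3 - <<'E'
from plant import r; from g import *; import cv2
p,d=r.capture("top"); np.savez("top3.npz",p=p,d=d,**r.camera_info("top"))
a=p[200:325,205:350]; b=r.capture("scene")[0][200:300,300:430]
cv2.imwrite("pics/t3.png",np.hstack([cv2.resize(a,(464,400),interpolation=cv2.INTER_CUBIC),cv2.resize(b,(336,400))])[:,:,::-1])
z=dict(mtx=r.camera_info("top")["mtx"],pose=r.camera_info("top")["pose"])
v,u=np.mgrid[0:480,0:640];K,T=z["mtx"],z["pose"]
P=np.stack([(u-K[0,2])/K[0,0]*d,(v-K[1,2])/K[1,1]*d,d],-1)@T[:3,:3].T+T[:3,3]
m=np.zeros(d.shape,bool);m[235:268,255:330]=1;m&=(abs(P[...,2]-.046)<.006)&(d>0)
F=np.array([fx(q) for q in P[m]]);print(len(F),np.percentile(F,[1,5,50,95,99],axis=0))
E
```

```text
time_s: 12.25
tcp_pos: [0.6069, 0.172, 0.2141]
eef_rot: [-180.0, -1.0, -108.9]
contact_force: [1.0, -0.0, -0.5]
gripper_width: 0.0239
time_s: 12.67
tcp_pos: [0.6072, 0.2744, 0.2174]
eef_rot: [-179.8, -0.8, -108.8]
contact_force: [0.8, -0.4, -0.4]
gripper_width: 0.0243
465 [[-35.31114263  18.11934095]
 [-33.58778995  19.13652565]
 [-17.48807503  32.40967606]
 [ 32.61931102  46.43073138]
 [ 34.09232205  47.79445223]]
```

View pics/t3.png

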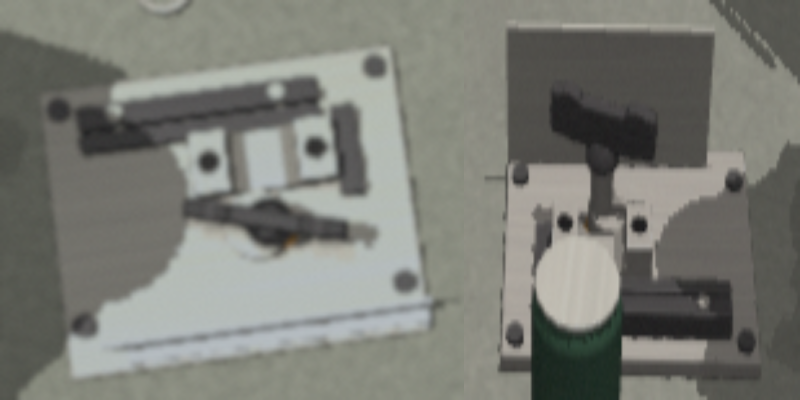

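The cap is still home (x -35.3..34.1) and against the fence (y 18..48). The wings run from (185,207) to (350,233), which reads nearer 1.87 rad than the 2.0 from the gripper. I measure this more carefully.

Run:
```python
from g import *
import cv2
for f in ["top.npz","top2.npz","top3.npz"]:
    z=np.load(f);d=z["d"];K,T=z["mtx"],z["pose"];v,u=np.mgrid[0:480,0:640]
    P=np.stack([(u-K[0,2])/K[0,0]*d,(v-K[1,2])/K[1,1]*d,d],-1)@T[:3,:3].T+T[:3,3]
    F=np.apply_along_axis(fx,2,P)
    m=(np.hypot(F[...,0],F[...,1])<40)&(abs(P[...,2]-.0895)<.006)&(d>0)
    q=F[m].astype(np.float32); l=cv2.fitLine(q,cv2.DIST_HUBER,0,.01,.01).ravel()
    print(f,len(q),l,"angle",np.arctan2(l[0],l[1])%np.pi,cv2.minAreaRect(q))
z=np.load("top3.npz"); c=cv2.resize(z["p"][250:285,255:325],None,fx=10,fy=10,interpolation=cv2.INTER_CUBIC)
cv2.imwrite("pics/k3.png",c[:,:,::-1])
```

```text
top.npz 328 [ 0.10324094  0.9946564  -0.27852204 -1.3481644 ] angle 0.10342523 ((-0.6384155750274658, -1.0077095031738281), (74.41206359863281, 8.992456436157227), 84.01192474365234)
top2.npz 330 [ 0.10274612  0.9947076  -0.25305447 -1.0092267 ] angle 0.10292777 ((-0.667069673538208, -1.0934410095214844), (74.36724090576172, 9.09975528717041), 83.91046142578125)
top3.npz 327 [ 0.9603575  -0.27877143 -0.36255795 -0.87304753] angle 1.853311 ((-0.33254241943359375, -0.8104829788208008), (9.115931510925293, 75.25567626953125), 74.20195007324219)
```

View pics/k3.png

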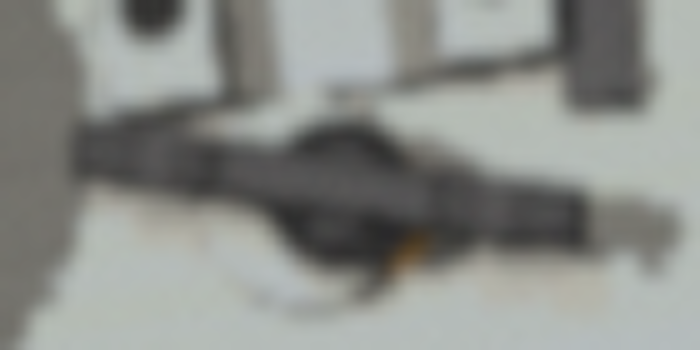

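The knob is at 1.853 rad, so the pads lagged by about 0.14 rad and the grip angle overstated the turn. I check how far the sprung fence has moved, comparing before and after.

Run:
```python
from g import *
from plant import r
import cv2
zs=[np.load(f) for f in ["top.npz","top3.npz"]]
K,T=zs[0]["mtx"],zs[0]["pose"]
# rectify image at height 28mm to fixture grid 0.25mm, averaging several frames after
a=np.radians(YAW);R=np.array([[np.cos(a),-np.sin(a)],[np.sin(a),np.cos(a)]])
yy,xx=np.mgrid[35:75:.25,-95:75:.25]
W=np.stack([*(np.tensordot(R,np.stack([xx,yy]),1)+K0[:,None,None])/1000,np.full(xx.shape,.028)],-1)
C=(W-T[:3,3])@T[:3,:3]; U=(C[...,0]/C[...,2]*K[0,0]+K[0,2]).astype(np.float32);V=(C[...,1]/C[...,2]*K[1,1]+K[1,2]).astype(np.float32)
ims=[cv2.remap(cv2.cvtColor(z["p"],cv2.COLOR_RGB2GRAY),U,V,cv2.INTER_CUBIC) for z in zs]
cv2.imwrite("pics/f.png",np.vstack([cv2.flip(i,0) for i in ims]))
for lo,hi in [(-88,-78),(-70,-60),(-55,-42),(-20,10),(20,28)]:
    s=(xx[0]>lo)&(xx[0]<hi)
    print(lo,hi); 
    for i in ims: print(i[:,s].mean(1)[::4].astype(int))
# depth: near edge of anything z>20mm
for z in zs:
    d=z["d"];v,u=np.mgrid[0:480,0:640]
    P=np.stack([(u-K[0,2])/K[0,0]*d,(v-K[1,2])/K[1,1]*d,d],-1)@T[:3,:3].T+T[:3,3]
    F=np.apply_along_axis(fx,2,P); 
    for lo,hi in [(-85,-60),(-85,-42)]:
        m=(F[...,0]>lo)&(F[...,0]<hi)&(F[...,1]>40)&(F[...,1]<80)&(P[...,2]>.02)&(P[...,2]<.037)&(d>0)
        print(lo,hi,m.sum(),np.percentile(F[m][:,1],[2,5,50]))
```

```text
-88 -78
[167 167 166 166 167 166 166 166 162 152 135 109  85  71  70  76  80  81
  80  80  79  78  73  66  61  62  69  76  79  81  80  79  78  77  80  89
 105 125 145 158]
[111 111 111 110 110 111 111 112 111 109 105  95  80  64  52  49  50  52
  53  53  52  51  49  45  42  43  46  50  52  53  52  52  51  52  54  62
  73  86  98 105]
-70 -60
[120 139 154 162 166 167 168 168 165 158 141 117  90  73  70  75  80  80
  80  79  79  78  74  69  66  66  71  78  85  90  96  99 100  98  97 100
 112 130 146 159]
[112 112 111 111 111 111 112 112 112 109 103  91  75  58  49  47  51  53
  54  53  53  51  51  50  52  55  62  70  79  87  96 102 106 106 107 110
 123 143 161 175]
-55 -42
[132 133 133 133 132 132 133 135 137 134 124 104  83  71  70  76  79  80
  80  81  82  82  78  69  61  60  67  74  78  79  79  78  77  77  80  88
 105 126 145 158]
[117 118 119 118 119 121 123 125 127 128 125 115  99  83  74  76  82  86
  87  87  87  84  77  67  60  64  74  82  87  88  87  87  86  86  89  98
 116 139 160 175]
-20 10
[107 115 121 126 129 130 131 133 133 131 122 106  86  72  71  75  79  80
  80  81  83  85  83  76  67  63  68  76  83  88  90  91  91  90  90  95
 109 127 145 158]
[159 159 159 159 158 157 157 157 157 157 156 153 146 132 116 102  93  90
  89  88  87  84  77  68  62  64  74  84  92  97  99 101 101  99 100 105
 119 140 160 174]
20 28
[164 166 167 167 167 167 167 166 164 156 143 122  97  79  72  75  79  81
  80  81  85  87  85  77  66  61  64  69  74  75  76  76  75  75  78  88
 106 126 146 158]
[ 60  57  60  65  80 102 130 155 172 182 184 184 184 184 181 169 152 127
 106  92  87  85  79  71  62  61  69  77  83  84  84  84  83  83  87  98
 117 140 162 175]
-85 -60 232 [47.20213282 47.65054068 59.47383009]
-85 -42 411 [40.97508092 46.94781811 59.33223767]
-85 -60 233 [48.08194461 48.48615426 59.52715863]
-85 -42 393 [48.13149043 48.45695207 59.62719887]
```

View pics/f.png

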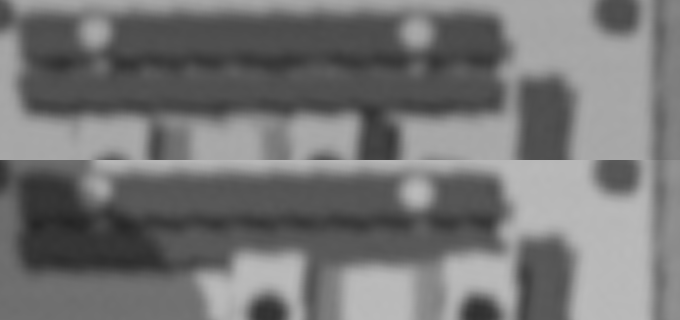

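The fence moved about 0.9 mm, which suggests 10–13 N, while the torque suggests 15–17 N. The hold is a bit light, so I regrasp aligned with the wings and add about 0.05 rad.

```bash
python3 -m inch '[{"x":0,"y":0,"z":0,"yaw":-0.8},{"x":0,"y":0,"z":0,"yaw":-0.8},{"x":0.9,"y":-0.16,"z":0,"yaw":-0.6},{"x":0.9,"y":-0.16,"z":0,"yaw":0},{"x":0.9,"y":-0.16,"z":0,"yaw":0}]'; python3 -m inch '[{"x":0.9,"y":-0.16,"z":0,"yaw":0},{"x":0.9,"y":-0.16,"z":0,"yaw":0},{"x":0.9,"y":-0.16,"z":0,"yaw":0},{"x":0.9,"y":-0.16,"z":0,"yaw":0},{"x":0,"y":0,"z":0,"yaw":0}]';python3 -m inch '[{"x":0,"y":0,"z":0,"yaw":0}]'
```

```text
time_s: 13.18
tcp_pos: [0.6056, 0.2009, 0.2195]
eef_rot: [180.0, -0.9, -99.5]
contact_force: [0.5, -0.1, 1.0]
gripper_width: 0.0241
time_s: 13.6
tcp_pos: [0.604, 0.0965, 0.2237]
eef_rot: [180.0, -0.9, -99.9]
contact_force: [-0.0, 0.3, -0.5]
gripper_width: 0.024
time_s: 13.68
tcp_pos: [0.6038, 0.0945, 0.2243]
eef_rot: [-180.0, -0.9, -100.0]
contact_force: [0.6, 0.3, 1.0]
gripper_width: 0.0245
```

```bash
python3 -m inch '[{"x":0.65,"y":-0.25,"z":0,"yaw":0},{"x":0,"y":0,"z":0.8,"yaw":0},{"x":0,"y":0,"z":0.8,"yaw":0},{"x":0,"y":0,"z":0.8,"yaw":0},{"x":0,"y":0,"z":0.3,"yaw":0}]'; python3 -m inch '[{"x":0,"y":0,"z":0,"yaw":0}]'
```

```text
time_s: 14.1
tcp_pos: [0.6088, 0.0745, 0.1603]
eef_rot: [-179.6, -0.6, -100.2]
contact_force: [-0.6, 0.3, 0.3]
gripper_width: 0.0241
time_s: 14.18
tcp_pos: [0.6079, 0.0743, 0.1589]
eef_rot: [-179.7, -0.7, -100.2]
contact_force: [0.2, 0.4, -0.8]
gripper_width: 0.0241
```

```bash
python3 -m inch '[{"x":-0.12,"y":0.04,"z":0.6,"yaw":0},{"x":0,"y":0,"z":0.8,"yaw":0},{"x":0,"y":0,"z":0.1,"yaw":0},{"x":0,"y":0,"z":0,"yaw":0}]'
```

```text
time_s: 14.52
tcp_pos: [0.6096, 0.0782, 0.1245]
eef_rot: [-179.5, -0.6, -100.1]
contact_force: [-0.4, -0.3, 0.3]
gripper_width: 0.0241
```

```bash
python3 -m inch '[{"x":0,"y":0.12,"z":0.8,"yaw":0},{"x":0.02,"y":0.03,"z":0.7,"yaw":0},{"x":0.02,"y":0.03,"z":0.5,"yaw":0}]'; python3 -m inch '[{"x":0,"y":0,"z":0,"yaw":0}]'
```

```text
time_s: 14.77
tcp_pos: [0.6101, 0.0794, 0.081]
eef_rot: [-178.9, -0.4, -100.0]
contact_force: [0.3, -0.0, -0.4]
gripper_width: 0.0242
time_s: 14.85
tcp_pos: [0.6094, 0.0793, 0.0802]
eef_rot: [-179.0, -0.4, -100.0]
contact_force: [-0.8, -0.0, 0.4]
gripper_width: 0.0244
```

```bash
python3 -m inch '[{"x":0.05,"y":0.09,"z":0.35,"yaw":0},{"x":0,"y":0,"z":0,"yaw":0}]'; python3 -m inch '[{"x":0,"y":0,"z":0,"yaw":0},{"x":0,"y":0,"z":0,"yaw":0},{"x":0,"y":0,"z":0,"yaw":0},{"x":0,"y":0,"z":0,"yaw":0},{"x":0,"y":0,"z":0,"yaw":0}]' -1 50; python3 st.py
```

```text
time_s: 15.02
tcp_pos: [0.6084, 0.0789, 0.0735]
eef_rot: [-178.9, -0.4, -99.9]
contact_force: [-1.0, -0.3, -0.4]
gripper_width: 0.0242
time_s: 15.43
tcp_pos: [0.6075, 0.0798, 0.0758]
eef_rot: [-178.9, -0.3, -100.0]
contact_force: [4.3, -1.6, -6.8]
gripper_width: 0.0087
knob~1.853 t 15.4333 F [ 4.3 -1.6 -6.8] M [-0.368 -0.81   0.061] [0.6075 0.0798 0.0758] w 0.00865855019965573
```

```bash
python3 -m inch '[{"x":0,"y":0,"z":0,"yaw":0.3}]' >/dev/null; python3 st.py;python3 -m inch '[{"x":0,"y":0,"z":0,"yaw":0.3}]' >/dev/null; python3 st.py;python3 -m inch '[{"x":0,"y":0,"z":0,"yaw":0.3}]' >/dev/null; python3 st.py; python3 -m inch '[{"x":0,"y":0,"z":0,"yaw":0.3}]' >/dev/null; python3 st.py
```

```text
knob~1.874 t 15.5167 F [ 0.7  0.4 -3.7] M [0.398 0.172 0.432] [0.6075 0.0798 0.0758] w 0.008825808560986735
knob~1.896 t 15.6 F [ 0.8  1.1 -4.4] M [0.424 0.223 0.445] [0.6075 0.0798 0.0758] w 0.008371623106710304
knob~1.919 t 15.6833 F [ 0.1  0.2 -4.1] M [0.363 0.2   0.534] [0.6076 0.0798 0.0758] w 0.008460760897382213
knob~1.942 t 15.7667 F [ 1. -0. -4.] M [0.36  0.149 0.548] [0.6076 0.0798 0.0758] w 0.008977259030848183
```

Torque is now 0.55 Nm. The nominal figure and the angle cue disagree, so I use hysteresis: the sum of the forward and backward torques is 2·F·8 mm·sin(angle), with friction cancelling out. I turn back slightly and read.

```bash
python3 -m inch '[{"x":0,"y":0,"z":0,"yaw":-0.3}]' >/dev/null; python3 st.py;python3 -m inch '[{"x":0,"y":0,"z":0,"yaw":-0.3}]' >/dev/null; python3 st.py;python3 -m inch '[{"x":0,"y":0,"z":0,"yaw":-0.3}]' >/dev/null; python3 st.py; python3 -m inch '[{"x":0,"y":0,"z":0,"yaw":-0.3}]' >/dev/null; python3 st.py
```

```text
knob~1.923 t 15.85 F [ 0.9  1.2 -3.3] M [0.349 0.201 0.064] [0.6076 0.0798 0.0758] w 0.00839503509404678
knob~1.901 t 15.9333 F [ 1.2 -0.  -3.1] M [ 0.409  0.245 -0.125] [0.6076 0.0797 0.0758] w 0.008999419265620284
knob~1.878 t 16.0167 F [ 0.8  0.6 -3.1] M [ 0.582  0.303 -0.067] [0.6076 0.0797 0.0758] w 0.008353898854008508
knob~1.856 t 16.1 F [ 1.2  0.8 -4. ] M [ 0.513  0.352 -0.173] [0.6075 0.0797 0.0758] w 0.008530090068921642
```

The estimate gives F ≈ 20 N at 1.88 rad and ≈ 17 N at 1.856. I am now back at about 1.86, which is the target, so I release and measure again.

```bash
python3 -m inch '[{"x":0,"y":0,"z":0,"yaw":0},{"x":0,"y":0,"z":0,"yaw":0},{"x":0,"y":0,"z":0,"yaw":0}]' -0.45; python3 st.py; python3 -m inch '[{"x":0,"y":0,"z":-0.4,"yaw":0},{"x":0,"y":0,"z":-0.8,"yaw":0},{"x":0,"y":0,"z":-0.9,"yaw":0},{"x":0,"y":0,"z":-0.9,"yaw":0},{"x":0,"y":0,"z":-0.9,"yaw":0}]'; python3 -m inch '[{"x":0,"y":0,"z":-0.9,"yaw":0},{"x":-0.9,"y":0.2,"z":-0.5,"yaw":0},{"x":-0.9,"y":0.2,"z":0,"yaw":0},{"x":-0.9,"y":0.2,"z":0,"yaw":0},{"x":-0.9,"y":0.2,"z":0,"yaw":0}]'; python3 -m inch '[{"x":-0.9,"y":0.2,"z":0,"yaw":0},{"x":-0.9,"y":0.2,"z":0,"yaw":0},{"x":-0.9,"y":0.2,"z":0,"yaw":0},{"x":-0.9,"y":0.2,"z":0,"yaw":0},{"x":0,"y":0,"z":0,"yaw":0}]'
python3 - <<'E'
from plant import r; from g import *; import cv2
p,d=r.capture("top"); cv2.imwrite("pics/t4.png",cv2.resize(p[110:330,150:420],None,fx=2.9,fy=2.7,interpolation=cv2.INTER_CUBIC)[:,:,::-1])
i=r.camera_info("top");K,T=i["mtx"],i["pose"];v,u=np.mgrid[0:480,0:640]
P=np.stack([(u-K[0,2])/K[0,0]*d,(v-K[1,2])/K[1,1]*d,d],-1)@T[:3,:3].T+T[:3,3]
F=np.apply_along_axis(fx,2,P)
m=(np.hypot(F[...,0],F[...,1])<40)&(abs(P[...,2]-.0895)<.006)&(d>0)
l=cv2.fitLine(F[m].astype(np.float32),cv2.DIST_HUBER,0,.01,.01).ravel();print("knob",np.arctan2(l[0],l[1])%np.pi)
b=np.zeros(d.shape,bool);b[235:268,255:330]=1;b&=(abs(P[...,2]-.046)<.006)&(d>0)
print("cap",np.percentile(F[b],[1,99],axis=0))
m=(F[...,0]>-85)&(F[...,0]<-60)&(F[...,1]>40)&(F[...,1]<80)&(P[...,2]>.02)&(P[...,2]<.037)&(d>0)
print("fence",np.percentile(F[m][:,1],[2,5,50]))
E
```

```text
time_s: 16.35
tcp_pos: [0.6087, 0.0798, 0.077]
eef_rot: [-178.8, -0.3, -99.9]
contact_force: [-0.3, 0.1, 0.4]
gripper_width: 0.0213
knob~1.852 t 16.35 F [-0.3  0.1  0.4] M [0.075 0.041 0.064] [0.6087 0.0798 0.077 ] w 0.021313820713054085
time_s: 16.77
tcp_pos: [0.6044, 0.0793, 0.1764]
eef_rot: [-179.2, -0.5, -100.0]
contact_force: [0.4, 0.1, 0.2]
gripper_width: 0.0241
time_s: 17.18
tcp_pos: [0.6032, 0.1714, 0.2271]
eef_rot: [-178.3, -0.1, -100.3]
contact_force: [0.0, -0.2, -1.0]
gripper_width: 0.0237
time_s: 17.6
tcp_pos: [0.5997, 0.2711, 0.2342]
eef_rot: [-177.9, 0.3, -100.2]
contact_force: [0.2, -1.3, 0.1]
gripper_width: 0.0241
knob 1.8585768
cap [[-35.16311301  18.24909186]
 [ 34.08841223  47.90870162]]
fence [48.06570188 48.4145488  59.58414488]
```

View pics/t4.png

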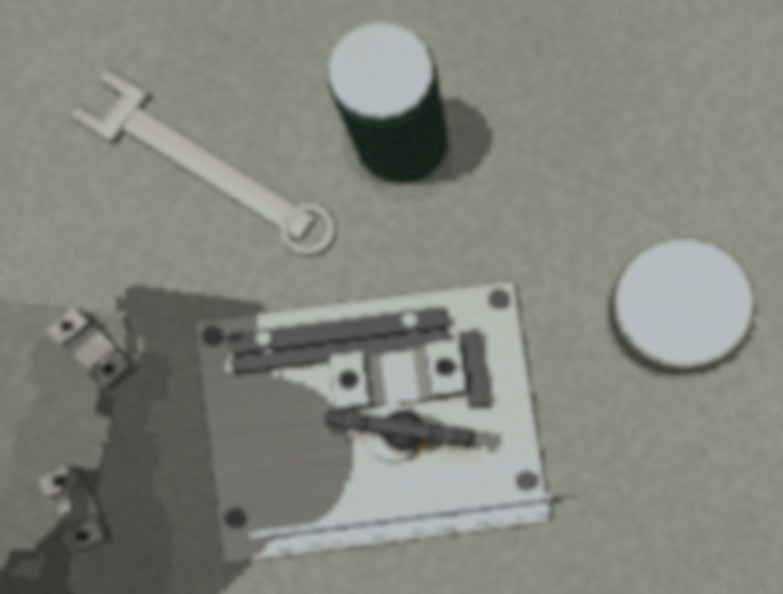

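The cap is against both the stop and the fence, the knob is clamped at 1.86 rad, and the can, wrench, piston, look-alikes and guard are where they were. Handing in.

```bash
python3 -c "
from plant import r; print(r.close_job())"
```

```text
the job is handed in; nothing more can be done
None
```

The cap is home against the end stop and clamped against the fence. The knob is at 1.86 rad and let go, and the job is handed in after about 18 s of the 64 s allowed.

- **Push:** I pushed the cap about 39 mm with the back of one open finger. The force jumped to 11 N at the stop. After clamping, its ends measure x = -35.2 and 34.1 mm, which is home within camera accuracy.
- **Clamp:** I turned the knob until the torque while turning reached about 0.42 Nm.
- **Regrasp:** The released knob stood at 1.853 rad where the gripper had shown 2.0. I regrasped it, turned briefly to about 1.94 rad (0.55 Nm), then backed off to 1.859 rad. During that overshoot the hold was above 20 N, roughly 25 N or more.
- **Surroundings:** In the last picture the spray can, wrench, piston, guard and look-alikes appear undisturbed.

**Checks that disagree:** the pinch force is not settled at 18 N.

| Check | Estimated force |
|---|---|
| Torque while turning | about 15–17 N |
| Forward and backward torque combined | about 17 N |
| Fence movement of 0.9 mm, with a roughly inferred stiffness | about 10–13 N |

I trusted the two torque checks. The hold may be somewhat below 18 N.

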